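Cover the mould that holds the whole sugar cake

TASK

One mould holds a whole round sugar cake and the other a broken half: close the mould with the whole cake, using the lid board whose holes match its pins, lowered gently until it lies flush. Stand whatever is on that lid upright on the cork mat, clear of the finished mould. Leave the other lid with what stands on it, the cakes, and the other things on the bench where they are.

Things in the scene. Friction and masses are not known exactly. Their poses are not given: they have to be found in the camera images.
- mould_line: Fixed wooden block 160 x 100 x 35 high; a round recess in its top (80 across, 20 deep) holds a sugar cake. Two steel pins, 10 across, stand 16 above its top (upper 4 tapered) at (64, 0), (-64, 0), on the long centre line from its centre. Origin: centre of the underside; x along the long side, z up.
- mould_line_top (a point): Centre of the top face level of mould_line, 35 above its origin, axes as the mould's. A lid that lies flush has its origin here.
- mould_diag: Fixed wooden block 160 x 100 x 35 high; a round recess in its top (80 across, 20 deep) holds a sugar cake. Two steel pins, 10 across, stand 16 above its top (upper 4 tapered) at (64, 34), (-64, -34), in diagonal corners from its centre. Origin: centre of the underside; x along the long side, z up.
- mould_diag_top (a point): Centre of the top face level of mould_diag, 35 above its origin, axes as the mould's. A lid that lies flush has its origin here.
- lid_line: Loose light wooden lid 160 x 100 x 12, two through holes 15 across at (64, 0), (-64, 0), on the long centre line; fits only mould_line, either way round. Dark grip bar across its top: 20 along x, 50 along y, 12 to 42 above the underside; pinch across x. Origin: centre of underside, x along the long side, z up. Starts on the bench with the jar or packet on one end, 54 along +x.
- lid_diag: Loose light wooden lid 160 x 100 x 12, two through holes 15 across at (64, 34), (-64, -34), in diagonal corners; fits only mould_diag, either way round. Dark grip bar across its top: 20 along x, 50 along y, 12 to 42 above the underside; pinch across x. Origin: centre of underside, x along the long side, z up. Starts on the bench with the jar or packet on one end, 54 along +x.
- cake_whole: Whole round tan palm sugar cake, 68 across, 14 high, lying in the recess of one of the two moulds. Origin: centre of the underside, 15 above the bench.
- cake_half: Broken half-round tan sugar cake, radius 33, 14 high, lying in the recess of the other mould. Origin: on the underside, at the middle of its straight edge; the half disc lies on its +x side.
- jar: Small round jar of sugar syrup with a red screw cap, 54 across, 75 high, about 0.2 kg, upright on one end of one of the lids. Origin: centre of the underside, z up.
- packet: Small square packet of woven pale palm leaf, stiff, 46 x 46 x 50 high, about 0.12 kg, upright on one end of the other lid. Origin: centre of the underside; x and y square to its sides, z up.
- mat: Round cork mat, 110 across, 5 thick, fixed flat on the bench and empty. Origin: centre of the underside.
- tall_jar: Bystander: tall jar with a red cap, 76 across, 130 high, upright on the bench. Origin: centre of the underside.
- bowl: Bystander: steel bowl, 100 across, 45 high, on the bench. Origin: centre of the underside.
- spatula: Bystander: wooden spatula 240 long lying at the far edge of the work. Origin: about its middle, on the underside; x along it.
Mind the look-alikes: they are no part of the job. Leave any black, pink or yellow look-alike of the jar alone.

How it is judged:
By the outcome, as a careful person would: the job done as asked, in the order asked, and still so for the second after the job is handed in, with the robot touching nothing.
It also fails if it takes over 64 s, if anything falls off the work surface, if the arm or the gripper's body presses on something with over 40 N, if the wrist force passes 120 N, or if a joint passes its speed limit or range.

ROBOT

A 7-joint arm with a two-finger parallel gripper is mounted at the origin on the work surface. World frame = base frame: x ahead of the robot, y to its left, z up, the work surface at z = 0. Lengths are in m, angles in rad, forces in N, time in s.
With the tool pointing down it reaches from about 0.425 to 0.925 m from the base axis. Payload 6.8 kg.
Tool frame: the origin (TCP) lies midway between the tips of the shut fingers; the grasp point (between the pads) lies 19 mm behind it; z points along the fingers, y is the line along which they close (so a half turn about z gives the same grasp; the last joint's range is limited). The gripper opens to 85 mm and grips with 20 to 120 N. Pads are 22 mm wide; open, the fingers measure 114 mm over their backs; the gripper's body (76 mm by 85 mm) begins 54 mm behind the grasp point. The pads swing forward as they close: fully open they stand 13 mm farther back than shut.
Start: joints at [-1.208, 0.477, 0.022, 1.555, -0.011, 1.109, -0.083], TCP at [0.306, 0.602, 0.231] pointing down, gripper open.
Joint ranges: [-2.96, 2.96], [-0.34, 2.1], [-1.41, 1.46], [0.24, 2.44], [-1.37, 4.51], [0.17, 1.92], [-2.96, 2.96]. Speed limits (rad/s): [2.39, 2.39, 3.14, 3.14, 3.14, 3.14, 3.14].

INTERFACE

Orientations are given as a unit quaternion [w, x, y, z].
In Python, from station import bot gives the robot as it stands.
- The arm moves only by the tool jog_arm, never from a script. Its argument "rows" is a list of rows, each an object of numbers: "fingers": the finger opening in mm, from 0 to 85.4; "x", "y", "z": the shift along the tool's x, y, z in mm; "ax", "ay", "az": the turn, a rotation vector about the tool's x, y, z in degrees. A call has exactly 8 rows; each row shifts and turns the commanded pose from where the row before left it, along the tool's axes as they then stand; what a row does not reach is not made up. A row lasts 1/10 s, in which the tool goes at most 50 mm and 8.59 degrees, less where a joint would pass 70% of its speed; a pose out of reach is approached as far as the arm can. A call with a gripper value outside its range is refused whole. The fingers move at their own pace and stop on an object; "force" is the grip in N (left out, the last holds). Time passes only in rows, so rows that do not move let the fingers close, or fill a call up. It gives the time, the measured TCP pose, the force, the opening and the grip force at its end, in the units of the state.
- bot.get_obs(): the state, without advancing time (a new reading comes with each control period).
- bot.read_camera(name): name is "side" or "top" or "wrist"; returns a dict with "pixels" (400x640x3 uint8, red, green, blue), "vertical_fov" (degrees; the focal length in pixels is half the picture's height over the tangent of half this angle, whatever the lens; pixels are square), "cx", "cy" (the principal point, pixels), "dist_coeffs" ([k1, k2, p1, p2, k3] as OpenCV has them; the pictures are not rectified), "world_from_camera" (4x4, takes a point from camera to world coordinates). Camera axes: x right, y down, z forward; pixel columns grow to the right and rows downward; lengths in m; the calibration is good to about 2 mm. A picture is of the moment at which its call begins. There is no depth.
- bot.hand_in(): hands the job in; it is judged then, once.
The state is a dict: "t": time; "q": joint angles; "joint_vel": joint speeds; "joint_torque": joint torques, N m; "eef_pos": TCP position; "tool_rot": TCP orientation; "contact_force": force on the tool from outside, world axes, zero at the start; "torque": the same for the moment, N m; "gripper_width": opening from 0.0 (shut) to 1.0 (fully open); "grasp_force": force on a finger pad.
Only numpy, scipy, OpenCV 4.12 (cv2) and the standard library are available. Lean on these libraries where they do the work, as an engineer would, in place of code of your own. Each camera call takes 0.05 s, during which the arm holds its last target. There are 200 camera calls.

## Working session

There is one attempt and no reset: what is moved stays moved. The work goes in short steps, Python scripts to look and compute and a tool call to move; the robot and the scene stay as the last step left them, time stands still between calls to the robot, and variables do not carry over. Pictures are saved under pics/ and viewed, at most 10 in all, crops included, and the job is handed in when it is done.

Besides the shell and the picture viewer there is one more tool, called after "Request:" in YAML: its name, and indented under it one key for each argument. jog_arm: Moves the arm, as the interface text tells. Its arguments: {"type":"object","properties":{"rows":{"type":"array","items":{"type":"object","properties":{"fingers":{"type":"number"},"x":{"type":"number"},"y":{"type":"number"},"z":{"type":"number"},"ax":{"type":"number"},"ay":{"type":"number"},"az":{"type":"number"}}}},"force":{"type":"number"}},"required":["rows"]}

```bash
mkdir -p pics
cat > h.py <<'E'
import numpy as np, cv2
from station import bot
def cam(n):
    c=bot.read_camera(n); h,w=c["pixels"].shape[:2]
    f=h/2/np.tan(np.radians(c["vertical_fov"])/2)
    c["K"]=np.array([[f,0,c["cx"]],[0,f,c["cy"]],[0,0,1.]]); c["D"]=np.array(c["dist_coeffs"],float); c["T"]=np.array(c["world_from_camera"]); return c
def world(c,uv,z):
    p=cv2.undistortPoints(np.array(uv,float).reshape(-1,1,2),c["K"],c["D"]).reshape(-1,2)
    d=np.c_[p,np.ones(len(p))]@c["T"][:3,:3].T; o=c["T"][:3,3]
    return o+d*((np.broadcast_to(z,len(p))-o[2])/d[:,2])[:,None]
def pix(c,P):
    Ti=np.linalg.inv(c["T"]); r,_=cv2.Rodrigues(Ti[:3,:3])
    return cv2.projectPoints(np.array(P,float).reshape(-1,1,3),r,Ti[:3,3],c["K"],c["D"])[0].reshape(-1,2)
def save(img,n): cv2.imwrite("pics/"+n,img[...,::-1])
E
python3 - <<'E'
from h import *
import pickle
for n in("top","side"):
    c=cam(n); save(c["pixels"],n+"0.png"); pickle.dump(c,open(n+".pkl","wb")); print(n,c["T"].round(3).tolist(),c["vertical_fov"])
print(bot.get_obs())
E
```

```text
top [[-0.02, -0.994, 0.11, 0.414], [-1.0, 0.02, -0.002, 0.029], [-0.001, -0.11, -0.994, 1.231], [0.0, 0.0, 0.0, 1.0]] 47.611043040908484
side [[0.974, -0.164, 0.159, 0.357], [-0.227, -0.752, 0.619, -0.725], [0.018, -0.639, -0.769, 0.959], [0.0, 0.0, 0.0, 1.0]] 53.65147223379418
{'t': 0.1, 'q': array([-1.20812821,  0.47771111,  0.02233389,  1.55631832, -0.01149672,
        1.10928823, -0.08305807]), 'joint_vel': array([ 0.00122528, -0.00099233,  0.00030894, -0.00179517, -0.00137187,
        0.00184593,  0.00022665]), 'joint_torque': array([ 3.89974943e-03, -5.97763717e+01,  1.61334928e+00, -2.81957638e+01,
        1.27939563e-02,  5.05891730e-03,  5.62938419e-05]), 'eef_pos': array([0.30593187, 0.60111444, 0.23044147]), 'tool_rot': array([-1.30236936e-04,  2.33181606e-01,  9.72432877e-01, -7.87792508e-04]), 'contact_force': array([ 0.20253508, -0.63428795, -0.68146354]), 'torque': array([-0.01470314,  0.00206892,  0.00605175]), 'grasp_force': 0.0, 'gripper_width': 0.9985193048950444}
```

View pics/top0.png

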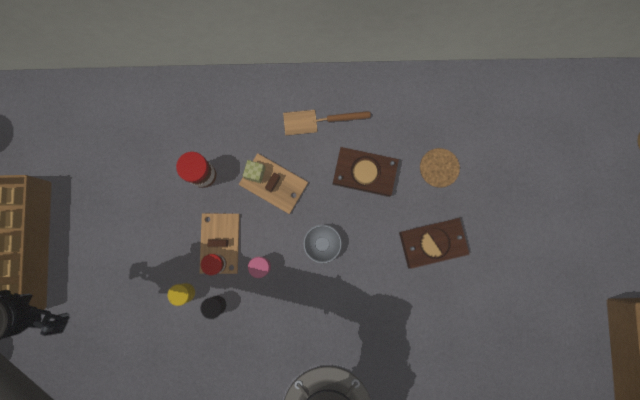

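View pics/side0.png

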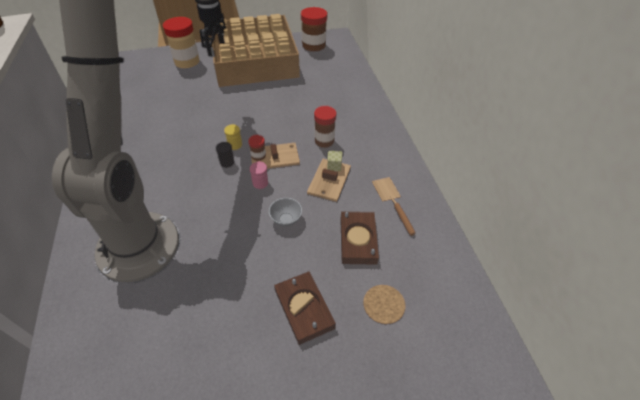

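Top view: whole cake in the mould at (366,172), half cake in the mould at (435,243). The packet's lid is at (274,184), the jar's lid at (220,243), and the mat at (440,168). An enlarged crop will show the hole and pin patterns.

Run:
```python
from h import *
import pickle
c=pickle.load(open("top.pkl","rb")); p=c["pixels"]
cr=lambda u,v:cv2.resize(p[v-38:v+38,u-50:u+50],(400,300),interpolation=cv2.INTER_CUBIC)
im=np.vstack([np.hstack([cr(366,172),cr(435,243)]),np.hstack([cr(274,184),cr(220,243)])])
save(np.clip(im.astype(float)*1.5,0,255).astype(np.uint8),"crop1.png")
```

```text
(no output)
```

View pics/crop1.png

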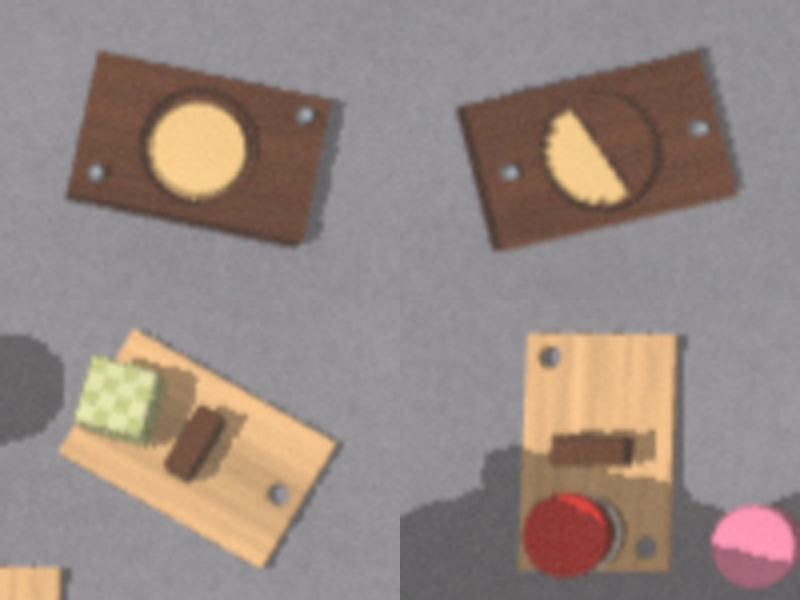

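The whole cake lies in the mould with diagonal-corner pins (305,114)/(96,172 in the crop). The lid with diagonal holes is the one at (220,243), and it carries the red-cap jar at (212,264). The yellow (180,295), black (213,307) and pink (259,267) jars are look-alikes, and the tall red jar at (193,168) is a bystander. The packet's lid has its hole on the centre line.

```bash
cat > meas.py <<'E'
from h import *
def crop2px(u,v,X,Y): return (u-50+(X+.5)/4-.5, v-38+(Y+.5)/(300/76)-.5)
E
python3 - <<'E'
from meas import *
import pickle
c=pickle.load(open("top.pkl","rb"))
m=world(c,[crop2px(366,172,*p) for p in[(97,52),(333,98),(300,245),(67,198)]],.035)
pn=world(c,[crop2px(366,172,*p) for p in[(305,114),(96,172)]],.049)
def rep(n,q): 
    print(n,q.mean(0).round(4),"sides",[round(np.linalg.norm(q[i]-q[(i+1)%4]),4) for i in range(4)],"edge ang",[round(np.degrees(np.arctan2(*(q[(i+1)%4]-q[i])[[1,0]])),1) for i in range(4)])
rep("mould",m); print("pins",pn.round(4),pn.mean(0), np.linalg.norm(pn[0]-pn[1]),"expect .1449")
l=world(c,[crop2px(220,243,X,Y-300) for X,Y in[(127,334),(277,334),(269,571),(118,570)]],.012); rep("lid",l)
bar=world(c,[crop2px(220,243,*p) for p in[(151,136),(230,137),(230,165),(152,164)]],.042); print("bar",bar.mean(0))
print("hole",world(c,[crop2px(220,243,*p) for p in[(149,56),(246,246)]],.012).round(4))
for n,p,z in[("jar",(212,264),.087),("pink",(259,267),.075),("yellow",(180,295),.075),("black",(213,307),.075),("mat",(440,168),.005),("pack",(254,171),.062),("tall",(192,167),.13)]: 
    w=world(c,[p],z)[0]; print(n,w.round(4),np.hypot(*w[:2]).round(3))
o=bot.get_obs()
from scipy.spatial.transform import Rotation as R
w=o["tool_rot"]; M=R.from_quat(w[[1,2,3,0]]).as_matrix(); print(M.round(3))
c=cam("wrist"); print((M.T@(c["T"][:3,3]-o["eef_pos"])).round(3),(M.T@c["T"][:3,:3]).round(3),c["vertical_fov"])
E
```

```text
mould [ 0.6273 -0.1169  0.035 ] sides [np.float64(0.1614), np.float64(0.1036), np.float64(0.1581), np.float64(0.1027)] edge ang [np.float64(-102.6), np.float64(165.4), np.float64(77.1), np.float64(-12.8)]
pins [[ 0.6465 -0.1861  0.049 ]
 [ 0.6099 -0.0465  0.049 ]] [ 0.62817311 -0.11627273  0.049     ] 0.14429400814733337 expect .1449
lid [0.4442 0.2792 0.012 ] sides [np.float64(0.1014), np.float64(0.1604), np.float64(0.1007), np.float64(0.1598)] edge ang [np.float64(-91.2), np.float64(177.9), np.float64(88.5), np.float64(-1.8)]
bar [0.44414009 0.27755539 0.042     ]
hole [[0.5098 0.3122 0.012 ]
 [0.3799 0.2468 0.012 ]]
jar [0.3902 0.2814 0.087 ] 0.481
pink [0.3801 0.1651 0.075 ] 0.414
yellow [0.3141 0.3644 0.075 ] 0.481
black [0.283  0.2812 0.075 ] 0.399
mat [ 0.6372 -0.3258  0.005 ] 0.716
pack [0.6287 0.1778 0.062 ] 0.653
tall [0.6295 0.3222 0.13  ] 0.707
[[-0.891  0.454 -0.001]
 [ 0.454  0.891 -0.001]
 [-0.    -0.002 -1.   ]]
[ 0.084 -0.001 -0.143] [[-0.001 -0.946 -0.323]
 [ 1.    -0.002  0.001]
 [-0.001 -0.323  0.946]] 58.98791754761998
```

```bash
cat > plan.py <<'E'
from h import *
from scipy.spatial.transform import Rotation as R
def state():
    o=bot.get_obs(); return o,R.from_quat(o["tool_rot"][[1,2,3,0]]).as_matrix()
def plan(segs,p=None,yaw=None):
    """segs: (x,y,z,yawdeg of tool y,rows); tool taken as pointing straight down"""
    o,M=state(); p=o["eef_pos"] if p is None else np.array(p); yaw=np.degrees(np.arctan2(M[1,1],M[0,1])) if yaw is None else yaw
    print("now",o["t"],o["eef_pos"].round(4),"yaw",round(yaw,2),"tilt",M[2,:2].round(4),"q",o["q"].round(2),"w",round(o["gripper_width"],3),"F",o["contact_force"].round(1))
    for x,y,z,w,n in segs:
        d=(np.array([x,y,z])-p)/n; dy=((w-yaw+180)%360-180)/n
        for i in range(n):
            a=np.radians(yaw); ty=np.array([np.cos(a),np.sin(a),0]); tx=np.array([-np.sin(a),np.cos(a),0])
            print(dict(x=round(d@tx*1e3,1),y=round(d@ty*1e3,1),z=round(-d[2]*1e3,1),az=round(-dy,1)),end=",\n"); yaw+=dy
        p=np.array([x,y,z]); print()
E
python3 -c "
from plan import *
plan([(.43,.28,.23,90,8)])"
```

```text
now 0.15 [0.306  0.6012 0.2306] yaw 63.03 tilt [-0.0001 -0.0014] q [-1.21  0.48  0.02  1.56 -0.01  1.11 -0.08] w 0.998 F [-0.   0.4 -0. ]
{'x': np.float64(-32.0), 'y': np.float64(-28.8), 'z': np.float64(0.1), 'az': np.float64(-3.4)},
{'x': np.float64(-30.3), 'y': np.float64(-30.6), 'z': np.float64(0.1), 'az': np.float64(-3.4)},
{'x': np.float64(-28.4), 'y': np.float64(-32.3), 'z': np.float64(0.1), 'az': np.float64(-3.4)},
{'x': np.float64(-26.5), 'y': np.float64(-33.9), 'z': np.float64(0.1), 'az': np.float64(-3.4)},
{'x': np.float64(-24.4), 'y': np.float64(-35.4), 'z': np.float64(0.1), 'az': np.float64(-3.4)},
{'x': np.float64(-22.3), 'y': np.float64(-36.8), 'z': np.float64(0.1), 'az': np.float64(-3.4)},
{'x': np.float64(-20.1), 'y': np.float64(-38.1), 'z': np.float64(0.1), 'az': np.float64(-3.4)},
{'x': np.float64(-17.8), 'y': np.float64(-39.2), 'z': np.float64(0.1), 'az': np.float64(-3.4)},
```

Request:
jog_arm:
  rows:
    - {"x": -32,"y": -29,"az": -3.4,"fingers": 85}
    - {"x": -30,"y": -31,"az": -3.4,"fingers": 85}
    - {"x": -28,"y": -32,"az": -3.4,"fingers": 85}
    - {"x": -26,"y": -34,"az": -3.4,"fingers": 85}
    - {"x": -24,"y": -35,"az": -3.4,"fingers": 85}
    - {"x": -22,"y": -37,"az": -3.4,"fingers": 85}
    - {"x": -20,"y": -38,"az": -3.4,"fingers": 85}
    - {"x": -18,"y": -39,"az": -3.4,"fingers": 85}

```text
invalid input
```

```bash
python3 -c "
from plan import *
import pickle
for i in range(3): bot.read_camera('wrist')
plan([])
c=cam('wrist'); save(c['pixels'],'w1.png'); pickle.dump(c,open('w1.pkl','wb'))
print(pix(c,[[.5098,.3122,.012],[.3799,.2468,.012],[.444,.278,.042],[.39,.281,.087]]).round())"
```

```text
now 0.3 [0.3061 0.6014 0.231 ] yaw 63.02 tilt [-0.     -0.0006] q [-1.21  0.48  0.02  1.56 -0.01  1.11 -0.08] w 1.002 F [-0.1 -0.1 -0.8]
[[201. 388.]
 [104. 335.]
 [142. 380.]
 [ 95. 377.]]
```

View pics/w1.png

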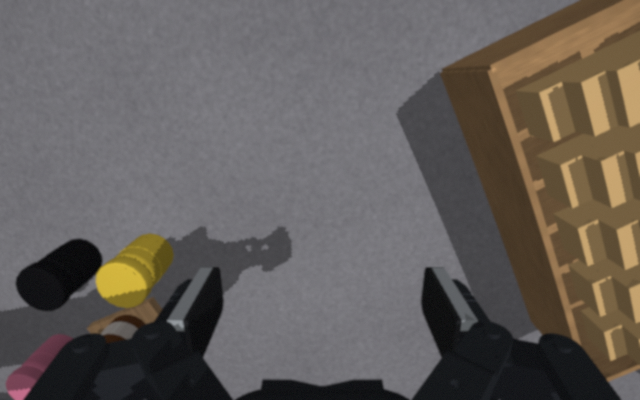

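The wrist view still shows the start area, with the yellow jar at (130,275) and the crate on the right. The move was refused, so I'll give every field.

Request:
jog_arm:
  force: 40
  rows:
    - {"x": -32,"y": -29,"z": 0,"ax": 0,"ay": 0,"az": -3.4,"fingers": 85}
    - {"x": -30,"y": -31,"z": 0,"ax": 0,"ay": 0,"az": -3.4,"fingers": 85}
    - {"x": -28,"y": -32,"z": 0,"ax": 0,"ay": 0,"az": -3.4,"fingers": 85}
    - {"x": -26,"y": -34,"z": 0,"ax": 0,"ay": 0,"az": -3.4,"fingers": 85}
    - {"x": -24,"y": -35,"z": 0,"ax": 0,"ay": 0,"az": -3.4,"fingers": 85}
    - {"x": -22,"y": -37,"z": 0,"ax": 0,"ay": 0,"az": -3.4,"fingers": 85}
    - {"x": -20,"y": -38,"z": 0,"ax": 0,"ay": 0,"az": -3.4,"fingers": 85}
    - {"x": -18,"y": -39,"z": 0,"ax": 0,"ay": 0,"az": -3.4,"fingers": 85}

```text
t: 1.15
eef_pos: [0.4293, 0.2795, 0.2316]
tool_rot: [0.0, -0.003, 1.0, 0.0]
contact_force: [1.4, -0.9, -0.5]
gripper_width: 0.995
grasp_force: 0.0
```

```bash
python3 -c "
from plan import *
import pickle
bot.read_camera('wrist'); c=cam('wrist'); save(c['pixels'],'w1b.png'); pickle.dump(c,open('w1.pkl','wb')); plan([])
print(pix(c,[[.5098,.3122,.012],[.3799,.2468,.012],[.444,.278,.042],[.39,.281,.087]]).round())"
```

```text
now 1.25 [0.4315 0.2746 0.2315] yaw 89.75 tilt [-0.0011 -0.0024] q [-0.73  0.21  0.05  1.94 -0.01  0.99  0.89] w 0.994 F [ 0.9  0.3 -0.3]
[[359. 229.]
 [298. 110.]
 [330. 180.]
 [335. 131.]]
```

View pics/w1b.png

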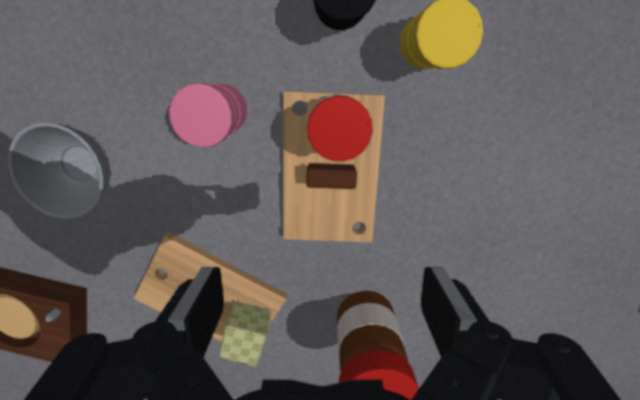

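The wrist view shows the lid (corners 283,92 / 385,96 / 373,242 / 284,240), the jar cap at (340,128), the bar at (331,176) and the diagonal holes at (300,107) and (359,228).

```bash
python3 -c "
from plan import *
import pickle
c=pickle.load(open('w1.pkl','rb'))
l=world(c,[(283,92),(385,96),(373,242),(284,240)],.012); print(l.round(4),l.mean(0), [np.linalg.norm(l[i]-l[i-1]).round(4) for i in range(4)])
h=world(c,[(300,108),(359,228)],.009); print(h.round(4),h.mean(0),np.linalg.norm(h[0]-h[1]))
print(world(c,[(340,128)],.087),world(c,[(331,172)],.042))
plan([(.388,.28,.12,90,4),(.388,.28,.040,90,4)])"
```

```text
[[0.3621 0.232  0.012 ]
 [0.3659 0.3328 0.012 ]
 [0.5254 0.3281 0.012 ]
 [0.5229 0.2274 0.012 ]] [0.44405878 0.28007743 0.012     ] [np.float64(0.1609), np.float64(0.1009), np.float64(0.1595), np.float64(0.1007)]
[[0.3779 0.2483 0.009 ]
 [0.5094 0.312  0.009 ]] [0.44362238 0.2801266  0.009     ] 0.14613971987302193
[[0.38731103 0.28510269 0.087     ]] [[0.43574101 0.27919185 0.042     ]]
now 1.25 [0.4315 0.2746 0.2315] yaw 89.75 tilt [-0.0011 -0.0024] q [-0.73  0.21  0.05  1.94 -0.01  0.99  0.89] w 0.994 F [ 0.9  0.3 -0.3]
{'x': np.float64(10.9), 'y': np.float64(1.3), 'z': np.float64(27.9), 'az': np.float64(-0.1)},
{'x': np.float64(10.9), 'y': np.float64(1.3), 'z': np.float64(27.9), 'az': np.float64(-0.1)},
{'x': np.float64(10.9), 'y': np.float64(1.3), 'z': np.float64(27.9), 'az': np.float64(-0.1)},
{'x': np.float64(10.9), 'y': np.float64(1.3), 'z': np.float64(27.9), 'az': np.float64(-0.1)},

{'x': np.float64(0.0), 'y': np.float64(0.0), 'z': np.float64(20.0), 'az': np.float64(-0.0)},
{'x': np.float64(0.0), 'y': np.float64(0.0), 'z': np.float64(20.0), 'az': np.float64(-0.0)},
{'x': np.float64(0.0), 'y': np.float64(0.0), 'z': np.float64(20.0), 'az': np.float64(-0.0)},
{'x': np.float64(0.0), 'y': np.float64(0.0), 'z': np.float64(20.0), 'az': np.float64(-0.0)},
```

Request:
jog_arm:
  force: 30
  rows:
    - {"x": 10.5,"y": 1.9,"z": 28,"ax": 0,"ay": 0,"az": 0,"fingers": 85}
    - {"x": 10.5,"y": 1.9,"z": 28,"ax": 0,"ay": 0,"az": 0,"fingers": 85}
    - {"x": 10.5,"y": 1.9,"z": 28,"ax": 0,"ay": 0,"az": 0,"fingers": 85}
    - {"x": 10.5,"y": 1.9,"z": 27.5,"ax": 0,"ay": 0,"az": 0,"fingers": 85}
    - {"x": 0,"y": 0,"z": 20,"ax": 0,"ay": 0,"az": 0,"fingers": 85}
    - {"x": 0,"y": 0,"z": 20,"ax": 0,"ay": 0,"az": 0,"fingers": 85}
    - {"x": 0,"y": 0,"z": 20,"ax": 0,"ay": 0,"az": 0,"fingers": 85}
    - {"x": 0,"y": 0,"z": 20,"ax": 0,"ay": 0,"az": 0,"fingers": 85}

```text
t: 2.05
eef_pos: [0.3868, 0.2893, 0.0392]
tool_rot: [0.0, -0.002, 1.0, 0.0]
contact_force: [0.1, 0.8, -0.3]
gripper_width: 0.993
grasp_force: 0.0
```

Request:
jog_arm:
  force: 30
  rows:
    - {"x": 0,"y": 0,"z": 0,"ax": 0,"ay": 0,"az": 0,"fingers": 70}
    - {"x": 0,"y": 0,"z": 0,"ax": 0,"ay": 0,"az": 0,"fingers": 60}
    - {"x": 0,"y": 0,"z": 0,"ax": 0,"ay": 0,"az": 0,"fingers": 50}
    - {"x": 0,"y": 0,"z": 0,"ax": 0,"ay": 0,"az": 0,"fingers": 40}
    - {"x": 0,"y": 0,"z": 0,"ax": 0,"ay": 0,"az": 0,"fingers": 40}
    - {"x": 0,"y": 0,"z": 0,"ax": 0,"ay": 0,"az": 0,"fingers": 40}
    - {"x": 0,"y": 0,"z": 0,"ax": 0,"ay": 0,"az": 0,"fingers": 40}
    - {"x": 0,"y": 0,"z": 0,"ax": 0,"ay": 0,"az": 0,"fingers": 40}

```text
t: 2.85
eef_pos: [0.3872, 0.2888, 0.0406]
tool_rot: [0.0, -0.002, 1.0, 0.0]
contact_force: [-1.2, -3.1, 7.3]
gripper_width: 0.621
grasp_force: 31.4
```

```bash
python3 -c "
from plan import *
plan([(.637,-.326,.20,60,16)],p=(.387,.2885,.20),yaw=89.75)"
```

```text
now 2.85 [0.3872 0.2888 0.0406] yaw 89.75 tilt [-0.0008  0.0006] q [-0.78  0.45  0.01  2.15 -0.01  0.53  0.81] w 0.621 F [-1.2 -3.1  7.3]
{'x': np.float64(-15.8), 'y': np.float64(-38.3), 'z': np.float64(-0.0), 'az': 1.9},
{'x': np.float64(-17.0), 'y': np.float64(-37.8), 'z': np.float64(-0.0), 'az': 1.9},
{'x': np.float64(-18.2), 'y': np.float64(-37.2), 'z': np.float64(-0.0), 'az': 1.9},
{'x': np.float64(-19.4), 'y': np.float64(-36.6), 'z': np.float64(-0.0), 'az': 1.9},
{'x': np.float64(-20.6), 'y': np.float64(-36.0), 'z': np.float64(-0.0), 'az': 1.9},
{'x': np.float64(-21.8), 'y': np.float64(-35.3), 'z': np.float64(-0.0), 'az': 1.9},
{'x': np.float64(-22.9), 'y': np.float64(-34.6), 'z': np.float64(-0.0), 'az': 1.9},
{'x': np.float64(-24.0), 'y': np.float64(-33.8), 'z': np.float64(-0.0), 'az': 1.9},
{'x': np.float64(-25.1), 'y': np.float64(-33.0), 'z': np.float64(-0.0), 'az': 1.9},
{'x': np.float64(-26.2), 'y': np.float64(-32.2), 'z': np.float64(-0.0), 'az': 1.9},
{'x': np.float64(-27.2), 'y': np.float64(-31.3), 'z': np.float64(-0.0), 'az': 1.9},
{'x': np.float64(-28.2), 'y': np.float64(-30.4), 'z': np.float64(-0.0), 'az': 1.9},
{'x': np.float64(-29.2), 'y': np.float64(-29.5), 'z': np.float64(-0.0), 'az': 1.9},
{'x': np.float64(-30.1), 'y': np.float64(-28.5), 'z': np.float64(-0.0), 'az': 1.9},
{'x': np.float64(-31.0), 'y': np.float64(-27.5), 'z': np.float64(-0.0), 'az': 1.9},
{'x': np.float64(-31.9), 'y': np.float64(-26.5), 'z': np.float64(-0.0), 'az': 1.9},
```

Request:
jog_arm:
  force: 30
  rows:
    - {"x": 0,"y": 0,"z": -10,"ax": 0,"ay": 0,"az": 0,"fingers": 40}
    - {"x": 0,"y": 0,"z": -20,"ax": 0,"ay": 0,"az": 0,"fingers": 40}
    - {"x": 0,"y": 0,"z": -30,"ax": 0,"ay": 0,"az": 0,"fingers": 40}
    - {"x": 0,"y": 0,"z": -30,"ax": 0,"ay": 0,"az": 0,"fingers": 40}
    - {"x": 0,"y": 0,"z": -30,"ax": 0,"ay": 0,"az": 0,"fingers": 40}
    - {"x": 0,"y": 0,"z": -25,"ax": 0,"ay": 0,"az": 0,"fingers": 40}
    - {"x": 0,"y": 0,"z": -15,"ax": 0,"ay": 0,"az": 0,"fingers": 40}
    - {"x": 0,"y": 0,"z": 0,"ax": 0,"ay": 0,"az": 0,"fingers": 40}

```text
t: 3.65
eef_pos: [0.3878, 0.2898, 0.2024]
tool_rot: [0.002, -0.002, 1.0, 0.002]
contact_force: [0.2, 0.8, -2.6]
gripper_width: 0.618
grasp_force: 32.2
```

Request:
jog_arm:
  force: 30
  rows:
    - {"x": -16,"y": -38,"z": 0,"ax": 0,"ay": 0,"az": 1.9,"fingers": 40}
    - {"x": -17,"y": -38,"z": 0,"ax": 0,"ay": 0,"az": 1.9,"fingers": 40}
    - {"x": -18,"y": -37,"z": 0,"ax": 0,"ay": 0,"az": 1.9,"fingers": 40}
    - {"x": -19.5,"y": -36.5,"z": 0,"ax": 0,"ay": 0,"az": 1.9,"fingers": 40}
    - {"x": -20.5,"y": -36,"z": 0,"ax": 0,"ay": 0,"az": 1.9,"fingers": 40}
    - {"x": -22,"y": -35.5,"z": 0,"ax": 0,"ay": 0,"az": 1.9,"fingers": 40}
    - {"x": -23,"y": -34.5,"z": 0,"ax": 0,"ay": 0,"az": 1.9,"fingers": 40}
    - {"x": -24,"y": -34,"z": 0,"ax": 0,"ay": 0,"az": 1.9,"fingers": 40}

```text
t: 4.45
eef_pos: [0.5134, -0.0192, 0.1989]
tool_rot: [-0.001, 0.131, 0.991, -0.0]
contact_force: [0.7, -0.1, -2.2]
gripper_width: 0.623
grasp_force: 32.3
```

Request:
jog_arm:
  force: 30
  rows:
    - {"x": -25,"y": -33,"z": 0,"ax": 0,"ay": 0,"az": 1.9,"fingers": 40}
    - {"x": -26,"y": -32,"z": 0,"ax": 0,"ay": 0,"az": 1.9,"fingers": 40}
    - {"x": -27,"y": -31.5,"z": 0,"ax": 0,"ay": 0,"az": 1.9,"fingers": 40}
    - {"x": -28,"y": -30.5,"z": 0,"ax": 0,"ay": 0,"az": 1.9,"fingers": 40}
    - {"x": -29,"y": -29.5,"z": 0,"ax": 0,"ay": 0,"az": 1.9,"fingers": 40}
    - {"x": -30,"y": -28.5,"z": 0,"ax": 0,"ay": 0,"az": 1.9,"fingers": 40}
    - {"x": -31,"y": -27.5,"z": 0,"ax": 0,"ay": 0,"az": 1.9,"fingers": 40}
    - {"x": -32,"y": -26.5,"z": 0,"ax": 0,"ay": 0,"az": 1.9,"fingers": 40}

```text
t: 5.25
eef_pos: [0.6378, -0.3257, 0.198]
tool_rot: [-0.001, 0.261, 0.965, 0.0]
contact_force: [0.5, 0.4, -1.5]
gripper_width: 0.623
grasp_force: 32.3
```

```bash
python3 -c "
from plan import *
import pickle
for i in range(4): bot.read_camera('wrist')
c=cam('wrist'); pickle.dump(c,open('w2.pkl','wb')); save(c['pixels'],'w2.png'); plan([])"
```

```text
now 5.5 [ 0.6373 -0.3241  0.198 ] yaw 59.83 tilt [0.0027 0.0002] q [ 0.12  0.6   0.41  1.5  -0.25  1.1   1.62] w 0.624 F [ 0.5 -0.1 -3. ]
```

View pics/w2.png

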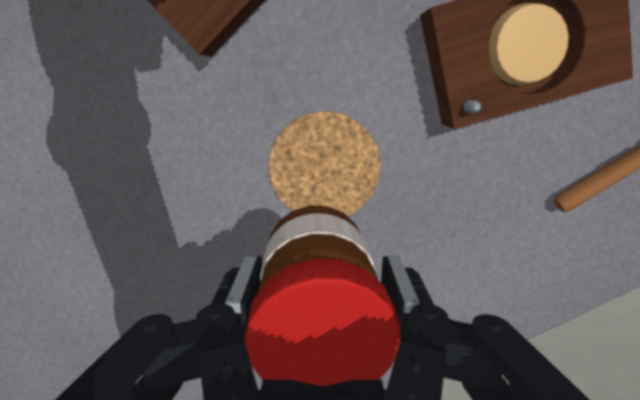

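The jar is held upright, with the mat centred at (325,163), straight below the tool. I'll lower it.

Request:
jog_arm:
  force: 30
  rows:
    - {"x": 0,"y": -1,"z": 20,"ax": 0,"ay": 0,"az": 0,"fingers": 40}
    - {"x": 0,"y": 0,"z": 35,"ax": 0,"ay": 0,"az": 0,"fingers": 40}
    - {"x": 0,"y": 0,"z": 35,"ax": 0,"ay": 0,"az": 0,"fingers": 40}
    - {"x": 0,"y": 0,"z": 30,"ax": 0,"ay": 0,"az": 0,"fingers": 40}
    - {"x": 0,"y": 0,"z": 20,"ax": 0,"ay": 0,"az": 0,"fingers": 40}
    - {"x": 0,"y": 0,"z": 12,"ax": 0,"ay": 0,"az": 0,"fingers": 40}
    - {"x": 0,"y": 0,"z": 6,"ax": 0,"ay": 0,"az": 0,"fingers": 40}
    - {"x": 0,"y": 0,"z": 2,"ax": 0,"ay": 0,"az": 0,"fingers": 40}

```text
t: 6.3
eef_pos: [0.6376, -0.325, 0.0398]
tool_rot: [0.0, 0.26, 0.966, 0.0]
contact_force: [-0.8, 0.8, -2.8]
gripper_width: 0.618
grasp_force: 32.4
```

Request:
jog_arm:
  force: 30
  rows:
    - {"x": 0,"y": 0,"z": 1,"ax": 0,"ay": 0,"az": 0,"fingers": 40}
    - {"x": 0,"y": 0,"z": 1,"ax": 0,"ay": 0,"az": 0,"fingers": 40}
    - {"x": 0,"y": 0,"z": 1,"ax": 0,"ay": 0,"az": 0,"fingers": 40}
    - {"x": 0,"y": 0,"z": 1,"ax": 0,"ay": 0,"az": 0,"fingers": 40}
    - {"x": 0,"y": 0,"z": 0,"ax": 0,"ay": 0,"az": 0,"fingers": 40}
    - {"x": 0,"y": 0,"z": 0,"ax": 0,"ay": 0,"az": 0,"fingers": 40}
    - {"x": 0,"y": 0,"z": 0,"ax": 0,"ay": 0,"az": 0,"fingers": 40}
    - {"x": 0,"y": 0,"z": 0,"ax": 0,"ay": 0,"az": 0,"fingers": 40}

```text
t: 7.1
eef_pos: [0.6374, -0.3257, 0.0358]
tool_rot: [0.0, 0.26, 0.966, 0.0]
contact_force: [0.1, -0.5, -1.8]
gripper_width: 0.617
grasp_force: 32.4
```

Request:
jog_arm:
  force: 30
  rows:
    - {"x": 0,"y": 0,"z": 0.7,"ax": 0,"ay": 0,"az": 0,"fingers": 40}
    - {"x": 0,"y": 0,"z": 0.7,"ax": 0,"ay": 0,"az": 0,"fingers": 40}
    - {"x": 0,"y": 0,"z": 0.6,"ax": 0,"ay": 0,"az": 0,"fingers": 40}
    - {"x": 0,"y": 0,"z": 0,"ax": 0,"ay": 0,"az": 0,"fingers": 40}
    - {"x": 0,"y": 0,"z": 0,"ax": 0,"ay": 0,"az": 0,"fingers": 40}
    - {"x": 0,"y": 0,"z": 0,"ax": 0,"ay": 0,"az": 0,"fingers": 40}
    - {"x": 0,"y": 0,"z": 0,"ax": 0,"ay": 0,"az": 0,"fingers": 40}
    - {"x": 0,"y": 0,"z": 0,"ax": 0,"ay": 0,"az": 0,"fingers": 40}

```text
t: 7.9
eef_pos: [0.6374, -0.3258, 0.0339]
tool_rot: [0.0, 0.26, 0.966, -0.0]
contact_force: [-0.7, 0.3, -1.0]
gripper_width: 0.619
grasp_force: 32.2
```

Request:
jog_arm:
  force: 30
  rows:
    - {"x": 0,"y": 0,"z": 0.6,"ax": 0,"ay": 0,"az": 0,"fingers": 40}
    - {"x": 0,"y": 0,"z": 0.6,"ax": 0,"ay": 0,"az": 0,"fingers": 40}
    - {"x": 0,"y": 0,"z": 0,"ax": 0,"ay": 0,"az": 0,"fingers": 40}
    - {"x": 0,"y": 0,"z": 0,"ax": 0,"ay": 0,"az": 0,"fingers": 56}
    - {"x": 0,"y": 0,"z": 0,"ax": 0,"ay": 0,"az": 0,"fingers": 60}
    - {"x": 0,"y": 0,"z": 0,"ax": 0,"ay": 0,"az": 0,"fingers": 70}
    - {"x": 0,"y": 0,"z": 0,"ax": 0,"ay": 0,"az": 0,"fingers": 85}
    - {"x": 0,"y": 0,"z": 0,"ax": 0,"ay": 0,"az": 0,"fingers": 85}

```text
t: 8.7
eef_pos: [0.6374, -0.3255, 0.0325]
tool_rot: [-0.0, 0.26, 0.966, 0.0]
contact_force: [0.3, 0.3, -0.6]
gripper_width: 0.998
grasp_force: 0.0
```

Request:
jog_arm:
  force: 30
  rows:
    - {"x": 0,"y": 0,"z": 0,"ax": 0,"ay": 0,"az": 0,"fingers": 85}
    - {"x": 0,"y": 0,"z": 0,"ax": 0,"ay": 0,"az": 0,"fingers": 85}
    - {"x": 0,"y": 0,"z": -10,"ax": 0,"ay": 0,"az": 0,"fingers": 85}
    - {"x": 0,"y": 0,"z": -30,"ax": 0,"ay": 0,"az": 0,"fingers": 85}
    - {"x": 0,"y": 0,"z": -40,"ax": 0,"ay": 0,"az": 0,"fingers": 85}
    - {"x": 0,"y": 0,"z": -45,"ax": 0,"ay": 0,"az": 0,"fingers": 85}
    - {"x": 0,"y": 0,"z": -45,"ax": 0,"ay": 0,"az": 0,"fingers": 85}
    - {"x": 0,"y": 0,"z": -29,"ax": 0,"ay": 0,"az": 0,"fingers": 85}

```text
t: 9.5
eef_pos: [0.6382, -0.3267, 0.2367]
tool_rot: [0.003, 0.261, 0.965, -0.0]
contact_force: [0.4, -0.8, -0.4]
gripper_width: 0.992
grasp_force: 0.0
```

```bash
python3 -c "
from plan import *
for i in range(3): bot.read_camera('wrist')
plan([])
plan([(.627,-.116,.231,77,8)])"
```

```text
now 9.65 [ 0.6385 -0.3267  0.2354] yaw 59.81 tilt [-0.0058  0.0008] q [ 0.11  0.57  0.42  1.46 -0.24  1.16  1.62] w 0.996 F [ 0.2 -0.5 -0.3]
now 9.65 [ 0.6385 -0.3267  0.2354] yaw 59.81 tilt [-0.0058  0.0008] q [ 0.11  0.57  0.42  1.46 -0.24  1.16  1.62] w 0.996 F [ 0.2 -0.5 -0.3]
{'x': np.float64(14.5), 'y': np.float64(22.0), 'z': np.float64(0.5), 'az': np.float64(-2.1)},
{'x': np.float64(13.6), 'y': np.float64(22.6), 'z': np.float64(0.5), 'az': np.float64(-2.1)},
{'x': np.float64(12.8), 'y': np.float64(23.1), 'z': np.float64(0.5), 'az': np.float64(-2.1)},
{'x': np.float64(11.9), 'y': np.float64(23.5), 'z': np.float64(0.5), 'az': np.float64(-2.1)},
{'x': np.float64(11.0), 'y': np.float64(24.0), 'z': np.float64(0.5), 'az': np.float64(-2.1)},
{'x': np.float64(10.1), 'y': np.float64(24.4), 'z': np.float64(0.5), 'az': np.float64(-2.1)},
{'x': np.float64(9.2), 'y': np.float64(24.7), 'z': np.float64(0.5), 'az': np.float64(-2.1)},
{'x': np.float64(8.3), 'y': np.float64(25.0), 'z': np.float64(0.5), 'az': np.float64(-2.1)},
```

Request:
jog_arm:
  force: 30
  rows:
    - {"x": 14.5,"y": 22,"z": 0.5,"ax": 0,"ay": 0,"az": -2.1,"fingers": 85}
    - {"x": 13.5,"y": 22.5,"z": 0.5,"ax": 0,"ay": 0,"az": -2.1,"fingers": 85}
    - {"x": 13,"y": 23,"z": 0.5,"ax": 0,"ay": 0,"az": -2.1,"fingers": 85}
    - {"x": 12,"y": 23.5,"z": 0.5,"ax": 0,"ay": 0,"az": -2.1,"fingers": 85}
    - {"x": 11,"y": 24,"z": 0.5,"ax": 0,"ay": 0,"az": -2.1,"fingers": 85}
    - {"x": 10,"y": 24.5,"z": 0.5,"ax": 0,"ay": 0,"az": -2.1,"fingers": 85}
    - {"x": 9,"y": 24.5,"z": 0.5,"ax": 0,"ay": 0,"az": -2.1,"fingers": 85}
    - {"x": 8.5,"y": 25,"z": 0.5,"ax": 0,"ay": 0,"az": -2.1,"fingers": 85}

```text
t: 10.45
eef_pos: [0.6253, -0.114, 0.2264]
tool_rot: [-0.001, 0.116, 0.993, -0.0]
contact_force: [-0.5, -0.0, -0.2]
gripper_width: 0.997
grasp_force: 0.0
```

```bash
cat > snap.py <<'E'
from plan import *
import pickle,sys
n=sys.argv[1]
for i in range(6): bot.read_camera('wrist')
a=[bot.get_obs()]; c=cam('wrist'); o,M=state()
pickle.dump((c,o),open(n+'.pkl','wb')); save(c['pixels'],n+'.png'); plan([])
E
python3 snap.py mould
python3 - <<'E'
from plan import *
import pickle
c,o=pickle.load(open('mould.pkl','rb')); p=c['pixels']
P=pix(c,[[.6465,-.1861,.049],[.6099,-.0465,.049]]); print(P)
out=[]
for u,v in P.round().astype(int): out.append(cv2.resize(p[max(v-25,0):v+25,u-25:u+25],(400,400),interpolation=cv2.INTER_CUBIC)); print(u-25,v-25)
save(np.hstack(out),"pins.png")
E
```

```text
now 10.8 [ 0.6259 -0.1169  0.2273] yaw 76.49 tilt [ 0.0005 -0.001 ] q [-0.15  0.43  0.33  1.67 -0.15  1.06  1.55] w 0.997 F [-0.  -1.4  0.4]
[[257.94192606 208.52650725]
 [393.45328982 138.15066176]]
233 184
368 113
```

View pics/pins.png

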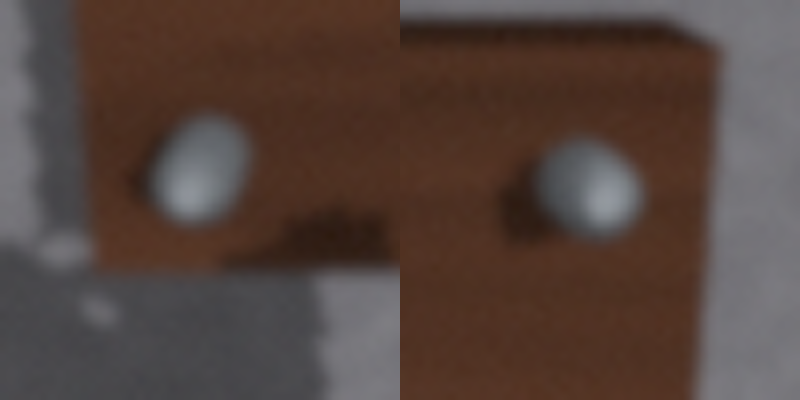

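The pins are clear in the close-up, with tops near crop (190,195) and (608,198). I'll segment them for the mould pose.

Run:
```python
from plan import *
import pickle
c,o=pickle.load(open('mould.pkl','rb')); p=c['pixels'].astype(float)
def pose(a,b):
    d=b-a; return (a+b)[:2]/2, np.linalg.norm(d), np.degrees(np.arctan2(d[1],d[0]))
cs=[]
for u0,v0,box in[(233,184,(15,11,35,31)),(368,113,(14,14,33,33))]:
    s=p[v0:v0+50,u0:u0+50]; m=(s[...,2]>s[...,0])&(s[...,2]>70)
    k=np.zeros_like(m); k[box[1]:box[3],box[0]:box[2]]=1; ys,xs=np.where(m&k); cs.append((u0+xs.mean(),v0+ys.mean())); print(len(xs),xs.min(),xs.max(),ys.min(),ys.max())
w=world(c,cs,.0425); print(cs,w.round(4)); ctr,d,a=pose(w[0],w[1]); print("mid",ctr.round(4),"dist",d,"(.1449) mould x yaw",a-28+0.0)
# axis: pin0 ->pin1 
pickle.dump((ctr,a),open('mpose.pkl','wb'))
plan([(.444,.2795,.205,0,16)])
```

```text
89 20 29 16 26
86 18 29 19 28
[(np.float64(257.51685393258424), np.float64(205.0561797752809)), (np.float64(391.36046511627904), np.float64(136.3372093023256))] [[ 0.645  -0.1872  0.0425]
 [ 0.6091 -0.0471  0.0425]]
mid [ 0.627  -0.1171] dist 0.14468287746357514 (.1449) mould x yaw 76.3468927703171
now 10.8 [ 0.6259 -0.1169  0.2273] yaw 76.49 tilt [ 0.0005 -0.001 ] q [-0.15  0.43  0.33  1.67 -0.15  1.06  1.55] w 0.997 F [-0.  -1.4  0.4]
{'x': np.float64(16.8), 'y': np.float64(21.4), 'z': np.float64(1.4), 'az': np.float64(4.8)},
{'x': np.float64(18.6), 'y': np.float64(20.0), 'z': np.float64(1.4), 'az': np.float64(4.8)},
{'x': np.float64(20.2), 'y': np.float64(18.3), 'z': np.float64(1.4), 'az': np.float64(4.8)},
{'x': np.float64(21.6), 'y': np.float64(16.6), 'z': np.float64(1.4), 'az': np.float64(4.8)},
{'x': np.float64(22.9), 'y': np.float64(14.7), 'z': np.float64(1.4), 'az': np.float64(4.8)},
{'x': np.float64(24.1), 'y': np.float64(12.8), 'z': np.float64(1.4), 'az': np.float64(4.8)},
{'x': np.float64(25.1), 'y': np.float64(10.7), 'z': np.float64(1.4), 'az': np.float64(4.8)},
{'x': np.float64(25.9), 'y': np.float64(8.6), 'z': np.float64(1.4), 'az': np.float64(4.8)},
{'x': np.float64(26.5), 'y': np.float64(6.4), 'z': np.float64(1.4), 'az': np.float64(4.8)},
{'x': np.float64(26.9), 'y': np.float64(4.2), 'z': np.float64(1.4), 'az': np.float64(4.8)},
{'x': np.float64(27.2), 'y': np.float64(1.9), 'z': np.float64(1.4), 'az': np.float64(4.8)},
{'x': np.float64(27.3), 'y': np.float64(-0.4), 'z': np.float64(1.4), 'az': np.float64(4.8)},
{'x': np.float64(27.1), 'y': np.float64(-2.6), 'z': np.float64(1.4), 'az': np.float64(4.8)},
{'x': np.float64(26.8), 'y': np.float64(-4.9), 'z': np.float64(1.4), 'az': np.float64(4.8)},
{'x': np.float64(26.3), 'y': np.float64(-7.1), 'z': np.float64(1.4), 'az': np.float64(4.8)},
{'x': np.float64(25.6), 'y': np.float64(-9.3), 'z': np.float64(1.4), 'az': np.float64(4.8)},
```

Request:
jog_arm:
  force: 30
  rows:
    - {"x": 17,"y": 21.5,"z": 1.5,"ax": 0,"ay": 0,"az": 4.9,"fingers": 85}
    - {"x": 18.5,"y": 20,"z": 1.5,"ax": 0,"ay": 0,"az": 4.9,"fingers": 85}
    - {"x": 20,"y": 18.5,"z": 1.5,"ax": 0,"ay": 0,"az": 4.9,"fingers": 85}
    - {"x": 21.5,"y": 16.5,"z": 1.5,"ax": 0,"ay": 0,"az": 4.9,"fingers": 85}
    - {"x": 23,"y": 14.5,"z": 1.5,"ax": 0,"ay": 0,"az": 4.9,"fingers": 85}
    - {"x": 24,"y": 13,"z": 1.5,"ax": 0,"ay": 0,"az": 4.9,"fingers": 85}
    - {"x": 25,"y": 10.5,"z": 1.5,"ax": 0,"ay": 0,"az": 4.9,"fingers": 85}
    - {"x": 26,"y": 8.5,"z": 1,"ax": 0,"ay": 0,"az": 4.9,"fingers": 85}

```text
t: 11.6
eef_pos: [0.5361, 0.0829, 0.216]
tool_rot: [0.0, 0.446, 0.895, -0.0]
contact_force: [-0.1, 0.1, -0.4]
gripper_width: 0.994
grasp_force: 0.0
```

Request:
jog_arm:
  force: 30
  rows:
    - {"x": 26.5,"y": 6.5,"z": 1.5,"ax": 0,"ay": 0,"az": 4.9,"fingers": 85}
    - {"x": 27,"y": 4,"z": 1.5,"ax": 0,"ay": 0,"az": 4.9,"fingers": 85}
    - {"x": 27,"y": 2,"z": 1.5,"ax": 0,"ay": 0,"az": 4.9,"fingers": 85}
    - {"x": 27.5,"y": -0.5,"z": 1.5,"ax": 0,"ay": 0,"az": 4.9,"fingers": 85}
    - {"x": 27,"y": -2.5,"z": 1.5,"ax": 0,"ay": 0,"az": 4.9,"fingers": 85}
    - {"x": 27,"y": -5,"z": 1.5,"ax": 0,"ay": 0,"az": 4.9,"fingers": 85}
    - {"x": 26.5,"y": -7,"z": 1.5,"ax": 0,"ay": 0,"az": 4.9,"fingers": 85}
    - {"x": 25.5,"y": -9.5,"z": 1,"ax": 0,"ay": 0,"az": 4.9,"fingers": 85}

```text
t: 12.4
eef_pos: [0.4496, 0.2835, 0.2046]
tool_rot: [0.0, 0.72, 0.694, 0.0]
contact_force: [0.3, 0.4, 0.5]
gripper_width: 0.993
grasp_force: 0.0
```

```bash
python3 snap.py lid
```

```text
now 12.75 [0.4502 0.2819 0.2047] yaw -1.9 tilt [-0.0004  0.0003] q [-1.03  0.28  0.43  1.95 -0.14  0.94 -0.57] w 0.999 F [-0.   0.5  0.5]
```

View pics/lid.png

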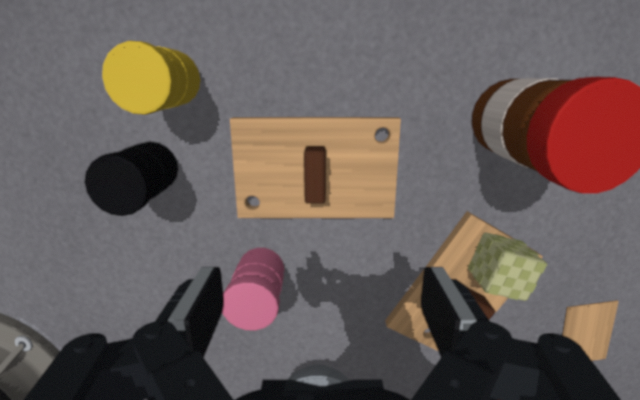

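The lid lies free: corners near (231,118), (401,118), (395,218) and (237,218), the bar at (315,175) and holes at (382,135) and (252,202).

Run:
```python
from plan import *
import pickle
c,o=pickle.load(open('lid.pkl','rb')); p=c['pixels'].astype(int)
wood=((p[...,0]-p[...,2]>45)&(p[...,0]>130)).astype(np.uint8)
n,lab=cv2.connectedComponents(wood); m=(lab==lab[140,280]).astype(np.uint8)
ct,h=cv2.findContours(m,cv2.RETR_CCOMP,cv2.CHAIN_APPROX_NONE)
big=max(ct,key=cv2.contourArea); w=world(c,big.reshape(-1,2),.012)[:,:2]
(rx,ry),s,a=cv2.minAreaRect((w*1e3).astype(np.float32)); print("rect",rx,ry,s,a)
hs=[]
for k,q in enumerate(ct):
    if 25<cv2.contourArea(q)<2000 and q is not big:
        mm=cv2.moments(q); u=(mm['m10']/mm['m00'],mm['m01']/mm['m00']); ww=world(c,[u],.012)[0]; print(u,cv2.contourArea(q),ww.round(4)); hs.append((u,ww))
hh=[x[1] for x in hs if cv2.norm(np.array(x[0])-[315,175])>40]
d=hh[1]-hh[0]; print("mid",(hh[0]+hh[1])/2,"dist",np.linalg.norm(d),"ang",np.degrees(np.arctan2(d[1],d[0])))
print("bar top", world(c,[(315,150),(315,200)],.042).round(4))
```

```text
rect 442.942138671875 279.8425598144531 (99.60527038574219, 159.70249938964844) 88.01576232910156
(251.7311827956989, 201.8044965786901) 170.5 [0.3779 0.2488 0.012 ]
(316.02643941876977, 175.53436031902106) 1525.5 [0.4437 0.2739 0.012 ]
(381.8472222222222, 134.31454248366012) 204.0 [0.5075 0.3121 0.012 ]
mid [0.4426871  0.28044976 0.012     ] dist 0.1443142227418361 ang 26.037519236764396
bar top [[0.4444 0.3051 0.042 ]
 [0.4426 0.2589 0.042 ]]
```

Request:
jog_arm:
  force: 40
  rows:
    - {"x": -1,"y": -3.7,"z": 20,"ax": 0,"ay": 0,"az": 0,"fingers": 85}
    - {"x": -1,"y": -3.7,"z": 35,"ax": 0,"ay": 0,"az": 0,"fingers": 85}
    - {"x": 0,"y": 0,"z": 35,"ax": 0,"ay": 0,"az": 0,"fingers": 85}
    - {"x": 0,"y": 0,"z": 35,"ax": 0,"ay": 0,"az": 0,"fingers": 85}
    - {"x": 0,"y": 0,"z": 30,"ax": 0,"ay": 0,"az": 0,"fingers": 85}
    - {"x": 0,"y": 0,"z": 20,"ax": 0,"ay": 0,"az": 0,"fingers": 85}
    - {"x": 0,"y": 0,"z": 8,"ax": 0,"ay": 0,"az": 0,"fingers": 85}
    - {"x": 0,"y": 0,"z": 0,"ax": 0,"ay": 0,"az": 0,"fingers": 85}

```text
t: 13.55
eef_pos: [0.442, 0.2806, 0.021]
tool_rot: [0.0, 0.718, 0.696, -0.001]
contact_force: [-0.2, -0.2, 0.3]
gripper_width: 0.997
grasp_force: 0.0
```

```bash
python3 -c "
from plan import *
for i in range(4): bot.read_camera('wrist'); print(bot.get_obs()['eef_pos'].round(4))
plan([(.4427,.2802,.0175,-1.95,1)])"
```

```text
[0.4426 0.2812 0.022 ]
[0.4428 0.2816 0.0225]
[0.4429 0.282  0.0227]
[0.4428 0.2822 0.0228]
now 13.75 [0.4428 0.2822 0.0228] yaw -1.79 tilt [0.0016 0.0017] q [-0.93  0.55  0.31  2.08 -0.31  0.55 -0.43] w 0.99 F [-0.1  0.8 -0.5]
{'x': np.float64(-2.0), 'y': np.float64(-0.0), 'z': np.float64(5.3), 'az': np.float64(0.2)},
```

Request:
jog_arm:
  force: 40
  rows:
    - {"x": -1.5,"y": 0,"z": 3,"ax": 0,"ay": 0,"az": 0,"fingers": 60}
    - {"x": 0,"y": 0,"z": 2,"ax": 0,"ay": 0,"az": 0,"fingers": 40}
    - {"x": 0,"y": 0,"z": 0,"ax": 0,"ay": 0,"az": 0,"fingers": 28}
    - {"x": 0,"y": 0,"z": 0,"ax": 0,"ay": 0,"az": 0,"fingers": 24}
    - {"x": 0,"y": 0,"z": 0,"ax": 0,"ay": 0,"az": 0,"fingers": 20}
    - {"x": 0,"y": 0,"z": 0,"ax": 0,"ay": 0,"az": 0,"fingers": 10}
    - {"x": 0,"y": 0,"z": 0,"ax": 0,"ay": 0,"az": 0,"fingers": 10}
    - {"x": 0,"y": 0,"z": 0,"ax": 0,"ay": 0,"az": 0,"fingers": 10}

```text
t: 14.55
eef_pos: [0.4424, 0.2805, 0.0169]
tool_rot: [0.0, 0.718, 0.696, 0.001]
contact_force: [1.5, -0.1, 4.7]
gripper_width: 0.222
grasp_force: 40.1
```

```bash
python3 -c "
from plan import *
for i in range(4): bot.read_camera('wrist'); print(bot.get_obs()['eef_pos'].round(4))
plan([])"
```

```text
[0.4424 0.2804 0.0169]
[0.4424 0.2804 0.0169]
[0.4424 0.2805 0.0169]
[0.4424 0.2804 0.0169]
now 14.75 [0.4424 0.2804 0.0169] yaw -1.79 tilt [0.0006 0.001 ] q [-0.92  0.56  0.3   2.08 -0.32  0.54 -0.42] w 0.224 F [ 1.9 -0.7  5.7]
```

Request:
jog_arm:
  force: 40
  rows:
    - {"x": 0,"y": 0,"z": -8,"ax": 0,"ay": 0,"az": 0,"fingers": 10}
    - {"x": 0,"y": 0,"z": -20,"ax": 0,"ay": 0,"az": 0,"fingers": 10}
    - {"x": 0,"y": 0,"z": -30,"ax": 0,"ay": 0,"az": 0,"fingers": 10}
    - {"x": 0,"y": 0,"z": -30,"ax": 0,"ay": 0,"az": 0,"fingers": 10}
    - {"x": 0,"y": 0,"z": -30,"ax": 0,"ay": 0,"az": 0,"fingers": 10}
    - {"x": 0,"y": 0,"z": -30,"ax": 0,"ay": 0,"az": 0,"fingers": 10}
    - {"x": 0,"y": 0,"z": -15,"ax": 0,"ay": 0,"az": 0,"fingers": 10}
    - {"x": 0,"y": 0,"z": 0,"ax": 0,"ay": 0,"az": 0,"fingers": 10}

```text
t: 15.55
eef_pos: [0.4419, 0.2808, 0.1813]
tool_rot: [-0.0, 0.718, 0.696, 0.001]
contact_force: [0.9, 0.0, -3.6]
gripper_width: 0.223
grasp_force: 39.6
```

```bash
python3 -c "
from plan import *
plan([(.627,-.117,.17,76.35,16)])"
```

```text
now 15.55 [0.4419 0.2808 0.1813] yaw -1.75 tilt [0.0022 0.0012] q [-1.04  0.3   0.43  1.99 -0.16  0.88 -0.55] w 0.223 F [ 0.9  0.  -3.6]
{'x': np.float64(-24.5), 'y': np.float64(12.3), 'z': np.float64(0.7), 'az': np.float64(-4.9)},
{'x': np.float64(-25.5), 'y': np.float64(10.2), 'z': np.float64(0.7), 'az': np.float64(-4.9)},
{'x': np.float64(-26.2), 'y': np.float64(8.0), 'z': np.float64(0.7), 'az': np.float64(-4.9)},
{'x': np.float64(-26.8), 'y': np.float64(5.7), 'z': np.float64(0.7), 'az': np.float64(-4.9)},
{'x': np.float64(-27.2), 'y': np.float64(3.4), 'z': np.float64(0.7), 'az': np.float64(-4.9)},
{'x': np.float64(-27.4), 'y': np.float64(1.1), 'z': np.float64(0.7), 'az': np.float64(-4.9)},
{'x': np.float64(-27.4), 'y': np.float64(-1.2), 'z': np.float64(0.7), 'az': np.float64(-4.9)},
{'x': np.float64(-27.2), 'y': np.float64(-3.6), 'z': np.float64(0.7), 'az': np.float64(-4.9)},
{'x': np.float64(-26.8), 'y': np.float64(-5.9), 'z': np.float64(0.7), 'az': np.float64(-4.9)},
{'x': np.float64(-26.2), 'y': np.float64(-8.1), 'z': np.float64(0.7), 'az': np.float64(-4.9)},
{'x': np.float64(-25.4), 'y': np.float64(-10.3), 'z': np.float64(0.7), 'az': np.float64(-4.9)},
{'x': np.float64(-24.4), 'y': np.float64(-12.4), 'z': np.float64(0.7), 'az': np.float64(-4.9)},
{'x': np.float64(-23.3), 'y': np.float64(-14.5), 'z': np.float64(0.7), 'az': np.float64(-4.9)},
{'x': np.float64(-22.0), 'y': np.float64(-16.4), 'z': np.float64(0.7), 'az': np.float64(-4.9)},
{'x': np.float64(-20.5), 'y': np.float64(-18.2), 'z': np.float64(0.7), 'az': np.float64(-4.9)},
{'x': np.float64(-18.9), 'y': np.float64(-19.9), 'z': np.float64(0.7), 'az': np.float64(-4.9)},
```

Request:
jog_arm:
  force: 40
  rows:
    - {"x": -24.5,"y": 12.5,"z": 0.7,"ax": 0,"ay": 0,"az": -4.9,"fingers": 10}
    - {"x": -25.5,"y": 10,"z": 0.7,"ax": 0,"ay": 0,"az": -4.9,"fingers": 10}
    - {"x": -26,"y": 8,"z": 0.7,"ax": 0,"ay": 0,"az": -4.9,"fingers": 10}
    - {"x": -27,"y": 5.5,"z": 0.7,"ax": 0,"ay": 0,"az": -4.9,"fingers": 10}
    - {"x": -27,"y": 3.5,"z": 0.7,"ax": 0,"ay": 0,"az": -4.9,"fingers": 10}
    - {"x": -27.5,"y": 1,"z": 0.7,"ax": 0,"ay": 0,"az": -4.9,"fingers": 10}
    - {"x": -27.5,"y": -1,"z": 0.7,"ax": 0,"ay": 0,"az": -4.9,"fingers": 10}
    - {"x": -27,"y": -3.5,"z": 0.7,"ax": 0,"ay": 0,"az": -4.9,"fingers": 10}

```text
t: 16.35
eef_pos: [0.5331, 0.0805, 0.1721]
tool_rot: [-0.002, 0.441, 0.897, -0.001]
contact_force: [0.0, -0.1, -2.9]
gripper_width: 0.225
grasp_force: 39.5
```

Request:
jog_arm:
  force: 40
  rows:
    - {"x": -27,"y": -6,"z": 0.7,"ax": 0,"ay": 0,"az": -4.9,"fingers": 10}
    - {"x": -26,"y": -8,"z": 0.7,"ax": 0,"ay": 0,"az": -4.9,"fingers": 10}
    - {"x": -25.5,"y": -10.5,"z": 0.7,"ax": 0,"ay": 0,"az": -4.9,"fingers": 10}
    - {"x": -24.5,"y": -12.5,"z": 0.7,"ax": 0,"ay": 0,"az": -4.9,"fingers": 10}
    - {"x": -23,"y": -14.5,"z": 0.7,"ax": 0,"ay": 0,"az": -4.9,"fingers": 10}
    - {"x": -22,"y": -16.5,"z": 0.7,"ax": 0,"ay": 0,"az": -4.9,"fingers": 10}
    - {"x": -20.5,"y": -18,"z": 0.7,"ax": 0,"ay": 0,"az": -4.9,"fingers": 10}
    - {"x": -19,"y": -20,"z": 0.7,"ax": 0,"ay": 0,"az": -4.9,"fingers": 10}

```text
t: 17.15
eef_pos: [0.6262, -0.1175, 0.166]
tool_rot: [-0.002, 0.115, 0.993, 0.0]
contact_force: [-0.7, -0.1, -2.7]
gripper_width: 0.228
grasp_force: 39.5
```

```bash
python3 snap.py held; python3 -c "
from plan import *
plan([(.627,-.1171,.075,76.35,6)])"
```

```text
now 17.5 [ 0.6267 -0.1154  0.1674] yaw 76.7 tilt [0.0023 0.0006] q [-0.1   0.49  0.26  1.72 -0.15  0.95  1.55] w 0.227 F [-0.1  0.4 -2.7]
now 17.5 [ 0.6267 -0.1154  0.1674] yaw 76.7 tilt [0.0023 0.0006] q [-0.1   0.49  0.26  1.72 -0.15  0.95  1.55] w 0.227 F [-0.1  0.4 -2.7]
{'x': np.float64(-0.1), 'y': np.float64(-0.3), 'z': np.float64(15.4), 'az': np.float64(0.1)},
{'x': np.float64(-0.1), 'y': np.float64(-0.3), 'z': np.float64(15.4), 'az': np.float64(0.1)},
{'x': np.float64(-0.1), 'y': np.float64(-0.3), 'z': np.float64(15.4), 'az': np.float64(0.1)},
{'x': np.float64(-0.1), 'y': np.float64(-0.3), 'z': np.float64(15.4), 'az': np.float64(0.1)},
{'x': np.float64(-0.1), 'y': np.float64(-0.3), 'z': np.float64(15.4), 'az': np.float64(0.1)},
{'x': np.float64(-0.1), 'y': np.float64(-0.3), 'z': np.float64(15.4), 'az': np.float64(0.1)},
```

View pics/held.png

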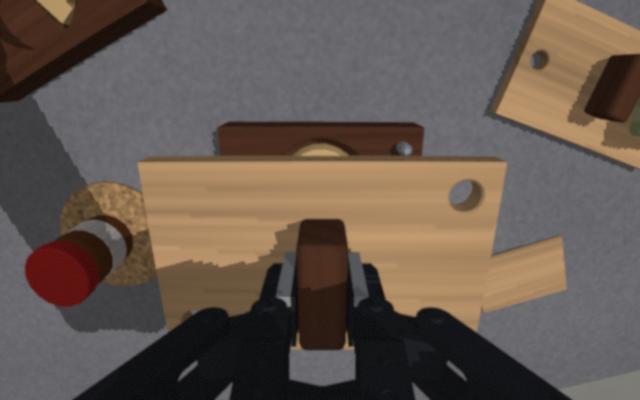

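The lid is held level, with its hole at (466,194) on the same side as the pin at (404,148). The jar stands on the mat at the left. I'll check the lid's pose in the hand against the expected values.

Run:
```python
from plan import *
import pickle
c,o=pickle.load(open('held.pkl','rb')); M=R.from_quat(o["tool_rot"][[1,2,3,0]]).as_matrix()
e=o["eef_pos"]; print(e)
for n,p in[("hole (34,64)",(466.5,195)),("cornerR (50,80)",(505.5,159.5)),("cornerL (50,-80)",(140,160))]:
    w=world(c,[p],e[2]-.0049)[0]; print(n,(M.T@(w-e)*1e3).round(1))
# same check before the grasp: lid hole in tool frame of lid pose used (camera bias check)
c,o=pickle.load(open('mould.pkl','rb')); print("pins again", world(c,[(404,148)],.05))
```

```text
[ 0.62671076 -0.11536312  0.1673815 ]
hole (34,64) [35.1 63.3  5. ]
cornerR (50,80) [51.2 78.4  5.1]
cornerL (50,-80) [ 51.3 -79.1   5. ]
pins again [[ 0.62083935 -0.03879299  0.05      ]]
```

Request:
jog_arm:
  force: 40
  rows:
    - {"x": 0,"y": -0.5,"z": 12,"ax": 0,"ay": 0,"az": 0.2,"fingers": 10}
    - {"x": 0,"y": -0.5,"z": 20,"ax": 0,"ay": 0,"az": 0.1,"fingers": 10}
    - {"x": 0,"y": -0.5,"z": 22,"ax": 0,"ay": 0,"az": 0,"fingers": 10}
    - {"x": 0,"y": 0,"z": 18,"ax": 0,"ay": 0,"az": 0,"fingers": 10}
    - {"x": 0,"y": 0,"z": 12,"ax": 0,"ay": 0,"az": 0,"fingers": 10}
    - {"x": 0,"y": 0,"z": 8,"ax": 0,"ay": 0,"az": 0,"fingers": 10}
    - {"x": 0,"y": 0,"z": 0,"ax": 0,"ay": 0,"az": 0,"fingers": 10}
    - {"x": 0,"y": 0,"z": 0,"ax": 0,"ay": 0,"az": 0,"fingers": 10}

```text
t: 18.3
eef_pos: [0.6276, -0.1186, 0.0769]
tool_rot: [0.0, 0.119, 0.993, 0.0]
contact_force: [-0.2, 0.1, -2.5]
gripper_width: 0.227
grasp_force: 39.6
```

```bash
python3 -c "
from plan import *
for i in range(8): bot.read_camera('wrist'); print(bot.get_obs()['eef_pos'].round(4))
plan([(.627,-.1171,.058,76.35,1)])"
```

```text
[ 0.6279 -0.1187  0.0772]
[ 0.6279 -0.1187  0.0774]
[ 0.6279 -0.1187  0.0774]
[ 0.6278 -0.1187  0.0773]
[ 0.6277 -0.1187  0.0772]
[ 0.6275 -0.1186  0.077 ]
[ 0.6274 -0.1186  0.0768]
[ 0.6273 -0.1186  0.0767]
now 18.7 [ 0.6273 -0.1186  0.0767] yaw 76.32 tilt [-0.0005  0.0002] q [-0.08  0.6   0.23  1.78 -0.18  0.78  1.57] w 0.223 F [ 0.1  0.3 -2.4]
{'x': np.float64(0.7), 'y': np.float64(1.3), 'z': np.float64(18.7), 'az': np.float64(-0.0)},
```

Request:
jog_arm:
  force: 40
  rows:
    - {"x": 0.4,"y": 0.7,"z": 2,"ax": 0,"ay": 0,"az": 0,"fingers": 10}
    - {"x": 0,"y": 0.6,"z": 2,"ax": 0,"ay": 0,"az": 0,"fingers": 10}
    - {"x": 0,"y": 0,"z": 2,"ax": 0,"ay": 0,"az": 0,"fingers": 10}
    - {"x": 0,"y": 0,"z": 1,"ax": 0,"ay": 0,"az": 0,"fingers": 10}
    - {"x": 0,"y": 0,"z": 1,"ax": 0,"ay": 0,"az": 0,"fingers": 10}
    - {"x": 0,"y": 0,"z": 1,"ax": 0,"ay": 0,"az": 0,"fingers": 10}
    - {"x": 0,"y": 0,"z": 1,"ax": 0,"ay": 0,"az": 0,"fingers": 10}
    - {"x": 0,"y": 0,"z": 1,"ax": 0,"ay": 0,"az": 0,"fingers": 10}

```text
t: 19.5
eef_pos: [0.6271, -0.1172, 0.0653]
tool_rot: [0.0, 0.119, 0.993, 0.0]
contact_force: [0.1, 0.3, -2.2]
gripper_width: 0.226
grasp_force: 39.6
```

```bash
python3 -c "
from plan import *
for i in range(2): bot.read_camera('wrist')
plan([(.627,-.1171,.058,76.35,1)]); print(bot.get_obs()['torque'])"
```

```text
now 19.6 [ 0.627  -0.1172  0.0652] yaw 76.32 tilt [0.0002 0.    ] q [-0.07  0.61  0.22  1.78 -0.19  0.76  1.58] w 0.226 F [-0.9  0.4 -2.9]
{'x': np.float64(0.0), 'y': np.float64(0.1), 'z': np.float64(7.2), 'az': np.float64(-0.0)},

[-0.04876059 -0.00475023 -0.020591  ]
```

Request:
jog_arm:
  force: 40
  rows:
    - {"x": 0,"y": 0,"z": 1,"ax": 0,"ay": 0,"az": 0,"fingers": 10}
    - {"x": 0,"y": 0,"z": 1,"ax": 0,"ay": 0,"az": 0,"fingers": 10}
    - {"x": 0,"y": 0,"z": 1,"ax": 0,"ay": 0,"az": 0,"fingers": 10}
    - {"x": 0,"y": 0,"z": 1,"ax": 0,"ay": 0,"az": 0,"fingers": 10}
    - {"x": 0,"y": 0,"z": 1,"ax": 0,"ay": 0,"az": 0,"fingers": 10}
    - {"x": 0,"y": 0,"z": 1,"ax": 0,"ay": 0,"az": 0,"fingers": 10}
    - {"x": 0,"y": 0,"z": 0,"ax": 0,"ay": 0,"az": 0,"fingers": 10}
    - {"x": 0,"y": 0,"z": 0,"ax": 0,"ay": 0,"az": 0,"fingers": 10}

```text
t: 20.4
eef_pos: [0.6271, -0.1172, 0.0593]
tool_rot: [-0.0, 0.119, 0.993, 0.0]
contact_force: [0.2, -0.6, -3.1]
gripper_width: 0.225
grasp_force: 39.6
```

Lateral force is about zero, so the pins are inside the holes. I'll continue slowly.

Request:
jog_arm:
  force: 40
  rows:
    - {"x": 0,"y": 0,"z": 1,"ax": 0,"ay": 0,"az": 0,"fingers": 10}
    - {"x": 0,"y": 0,"z": 1,"ax": 0,"ay": 0,"az": 0,"fingers": 10}
    - {"x": 0,"y": 0,"z": 1,"ax": 0,"ay": 0,"az": 0,"fingers": 10}
    - {"x": 0,"y": 0,"z": 1,"ax": 0,"ay": 0,"az": 0,"fingers": 10}
    - {"x": 0,"y": 0,"z": 1,"ax": 0,"ay": 0,"az": 0,"fingers": 10}
    - {"x": 0,"y": 0,"z": 0.5,"ax": 0,"ay": 0,"az": 0,"fingers": 10}
    - {"x": 0,"y": 0,"z": 0,"ax": 0,"ay": 0,"az": 0,"fingers": 10}
    - {"x": 0,"y": 0,"z": 0,"ax": 0,"ay": 0,"az": 0,"fingers": 10}

```text
t: 21.2
eef_pos: [0.6271, -0.1172, 0.0539]
tool_rot: [0.0, 0.119, 0.993, 0.0]
contact_force: [0.4, -0.2, -2.0]
gripper_width: 0.225
grasp_force: 39.6
```

Request:
jog_arm:
  force: 40
  rows:
    - {"x": 0,"y": 0,"z": 0.5,"ax": 0,"ay": 0,"az": 0,"fingers": 10}
    - {"x": 0,"y": 0,"z": 0.5,"ax": 0,"ay": 0,"az": 0,"fingers": 10}
    - {"x": 0,"y": 0,"z": 0.5,"ax": 0,"ay": 0,"az": 0,"fingers": 10}
    - {"x": 0,"y": 0,"z": 0.3,"ax": 0,"ay": 0,"az": 0,"fingers": 10}
    - {"x": 0,"y": 0,"z": 0,"ax": 0,"ay": 0,"az": 0,"fingers": 10}
    - {"x": 0,"y": 0,"z": 0,"ax": 0,"ay": 0,"az": 0,"fingers": 10}
    - {"x": 0,"y": 0,"z": 0,"ax": 0,"ay": 0,"az": 0,"fingers": 10}
    - {"x": 0,"y": 0,"z": 0,"ax": 0,"ay": 0,"az": 0,"fingers": 10}

```text
t: 22.0
eef_pos: [0.6271, -0.1172, 0.0521]
tool_rot: [-0.0, 0.119, 0.993, 0.0]
contact_force: [0.3, -0.1, -2.8]
gripper_width: 0.226
grasp_force: 39.6
```

Request:
jog_arm:
  force: 40
  rows:
    - {"x": 0,"y": 0,"z": 0.3,"ax": 0,"ay": 0,"az": 0,"fingers": 10}
    - {"x": 0,"y": 0,"z": 0.3,"ax": 0,"ay": 0,"az": 0,"fingers": 10}
    - {"x": 0,"y": 0,"z": 0.3,"ax": 0,"ay": 0,"az": 0,"fingers": 10}
    - {"x": 0,"y": 0,"z": 0.3,"ax": 0,"ay": 0,"az": 0,"fingers": 10}
    - {"x": 0,"y": 0,"z": 0,"ax": 0,"ay": 0,"az": 0,"fingers": 10}
    - {"x": 0,"y": 0,"z": 0,"ax": 0,"ay": 0,"az": 0,"fingers": 10}
    - {"x": 0,"y": 0,"z": 0,"ax": 0,"ay": 0,"az": 0,"fingers": 10}
    - {"x": 0,"y": 0,"z": 0,"ax": 0,"ay": 0,"az": 0,"fingers": 10}

```text
t: 22.8
eef_pos: [0.6271, -0.1172, 0.052]
tool_rot: [0.0, 0.119, 0.993, 0.0]
contact_force: [-4.2, 0.3, 8.3]
gripper_width: 0.223
grasp_force: 41.1
```

Contact at z = 0.052, which is the flush height, with about 8 N. I'll relax and release.

Request:
jog_arm:
  force: 20
  rows:
    - {"x": 0,"y": 0,"z": -0.4,"ax": 0,"ay": 0,"az": 0,"fingers": 10}
    - {"x": 0,"y": 0,"z": -0.3,"ax": 0,"ay": 0,"az": 0,"fingers": 15}
    - {"x": 0,"y": 0,"z": 0,"ax": 0,"ay": 0,"az": 0,"fingers": 22}
    - {"x": 0,"y": 0,"z": 0,"ax": 0,"ay": 0,"az": 0,"fingers": 26}
    - {"x": 0,"y": 0,"z": 0,"ax": 0,"ay": 0,"az": 0,"fingers": 35}
    - {"x": 0,"y": 0,"z": 0,"ax": 0,"ay": 0,"az": 0,"fingers": 50}
    - {"x": 0,"y": 0,"z": 0,"ax": 0,"ay": 0,"az": 0,"fingers": 60}
    - {"x": 0,"y": 0,"z": 0,"ax": 0,"ay": 0,"az": 0,"fingers": 60}

```text
t: 23.6
eef_pos: [0.6271, -0.1172, 0.0516]
tool_rot: [0.0, 0.119, 0.993, 0.0]
contact_force: [0.1, -1.1, -1.2]
gripper_width: 0.705
grasp_force: 0.0
```

Request:
jog_arm:
  force: 20
  rows:
    - {"x": 0,"y": 0,"z": -10,"ax": 0,"ay": 0,"az": 0,"fingers": 60}
    - {"x": 0,"y": 0,"z": -25,"ax": 0,"ay": 0,"az": 0,"fingers": 60}
    - {"x": 0,"y": 0,"z": -35,"ax": 0,"ay": 0,"az": 0,"fingers": 60}
    - {"x": 0,"y": 0,"z": -40,"ax": 0,"ay": 0,"az": 0,"fingers": 60}
    - {"x": 0,"y": 0,"z": -40,"ax": 0,"ay": 0,"az": 0,"fingers": 60}
    - {"x": 0,"y": 0,"z": -35,"ax": 0,"ay": 0,"az": 0,"fingers": 60}
    - {"x": 0,"y": 0,"z": -20,"ax": 0,"ay": 0,"az": 0,"fingers": 60}
    - {"x": 0,"y": 0,"z": 0,"ax": 0,"ay": 0,"az": 0,"fingers": 60}

```text
t: 24.4
eef_pos: [0.629, -0.1178, 0.2612]
tool_rot: [0.004, 0.119, 0.993, 0.0]
contact_force: [1.4, 0.3, 0.6]
gripper_width: 0.705
grasp_force: 0.0
```

```bash
python3 snap.py final; python3 -c "
import cv2; from h import *
a=bot.read_camera('side')['pixels'][170:370,220:480]; cv2.imwrite('pics/fin_side.png',cv2.resize(a,(520,400))[...,::-1])
w=cv2.imread('pics/final.png'); s=cv2.imread('pics/fin_side.png'); cv2.imwrite('pics/fin.png',cv2.resize(np.hstack([cv2.resize(w,(640,400)),s]),(800,276)))"
```

```text
now 24.75 [ 0.6265 -0.1171  0.2553] yaw 76.33 tilt [ 0.0023 -0.0005] q [-0.12  0.4   0.28  1.64 -0.12  1.12  1.52] w 0.706 F [ 0.1 -0.3 -1.1]
```

View pics/fin.png

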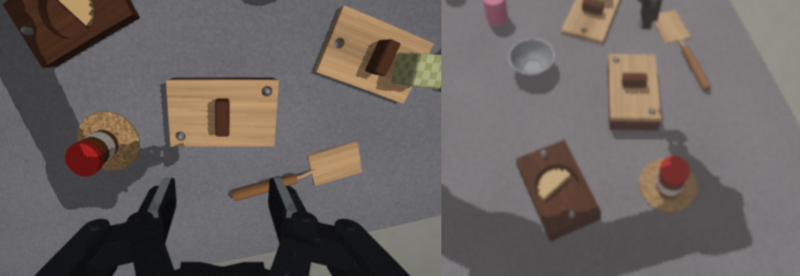

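The lid lies flush on the whole-cake mould, with the pins showing in both holes at (267,91) and (180,136). The jar stands upright on the mat and the other things are where they were, so I'm handing in.

```bash
python3 -c "
from station import bot
print(bot.hand_in())"
```

```text
the job is handed in; nothing more can be done
None
```

The job is handed in: the diagonal-pin mould holding the whole cake is closed with its matching lid lying flush, and the red-cap jar stands upright on the cork mat, clear of the mould.

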